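Dock a cassette and lock its quarter-turn stud

ROBOT

A 6-joint arm with a two-finger parallel gripper is mounted at the origin on a cart in front of the work surface, level with it; the furniture and walls round the work are solid. World frame = base frame: x ahead of the robot, y to its left, z up, the work surface at z = 0. Lengths are in m, angles in rad, forces in N, time in s.
With the tool pointing down it reaches from about 0.35 to 0.975 m from the base axis. Payload 4.9 kg.
Tool frame: the origin (TCP) lies on the mounting face of the last link; the fingertips stand 173 mm ahead of it and the grasp point (between the pads) lies 155 mm ahead of it; z points along the fingers, y is the line along which they close (so a half turn about z gives the same grasp; the last joint's range is limited). The gripper opens to 85 mm and grips with 20 to 120 N. Pads are 22 mm wide; open, the fingers measure 114 mm over their backs; the gripper's body (76 mm by 85 mm) begins 54 mm behind the grasp point. The pads swing forward as they close: fully open they stand 13 mm farther back than shut.
Start: joints at [-1.343, 0.053, 1.613, -0, 1.476, -0.119], TCP at [0.212, -0.588, 0.405] pointing down, gripper open.
Joint ranges: [-3.01, 3.01], [-1.01, 2.22], [0.06, 2.58], [-1.02, 4.17], [0.09, 2.62], [-3.14, 3.14]. Speed limits (rad/s): [2.57, 2.57, 3.14, 3.14, 3.14, 3.14].

INTERFACE

Orientations are given as [roll, pitch, yaw] about the fixed x, y, z axes, in that order (R = Rz(yaw) Ry(pitch) Rx(roll)).
In Python, from cell import robot gives the robot as it stands.
- The arm moves only by the shell command python3 -m crank 'ROWS' [FORCE]. ROWS is JSON, a list of rows, each an object with "gripper": the gripper's target within -1 to 1 (fully open at 1, half-way at 0, shut at -1); "delta_pos": the shift along the world's x, y, z in units of 30 mm (1.0 is 30 mm), a list of three; "yaw": the turn about the world's z in units of 5 degrees (1.0 is 5 degrees). In form: [{"gripper": gripper, "delta_pos": [x, y, z], "yaw": yaw}, ...]. A call has 1 to 20 rows; each row is the pose to reach, as a shift and turn from the pose commanded when the call began; what a row does not reach only later rows make up. A row lasts 1/8 s, in which the tool goes at most 62.5 mm and 10.7 degrees, less where a joint would pass 70% of its speed; a pose out of reach is approached as far as the arm can. A call with a gripper value outside its range is refused whole. The fingers move at their own pace and stop on an object; FORCE is the grip in N (left out, the last holds). Time passes only in rows, so rows that repeat a pose let the fingers close. It gives the time, the measured TCP pose, the force, the opening and the grip force at its end, in the units of the state.
- robot.sense(): the state, without advancing time (a new reading comes with each control period).
- robot.grab_frame(name): name is "side" or "top"; returns (picture, depth): 480x640x3 uint8, blue, green, red; 480x640 float32, m along the optical axis (not along the pixel's ray), 0 where there is no reading.
- robot.get_calibration(name): a dict with "vertical_fov" (degrees; the focal length in pixels is half the picture's height over the tangent of half this angle, whatever the lens; pixels are square), "cx", "cy" (the principal point, pixels), "k1" (the pictures are not rectified: a ray, as slopes to the right and down, at radius r is drawn at 1 + k1 r^2 times it, then the intrinsics apply), "pose" (4x4, takes a point from camera to world coordinates). Camera axes: x right, y down, z forward; pixel columns grow to the right and rows downward; lengths in m; the calibration is good to about 2 mm. A picture is of the moment at which its call begins. get_calibration takes no time and is no camera call.
- robot.close_job(): hands the job in; it is judged then, once.
The state is a dict: "clock": time; "qpos": joint angles; "joint_velocities": joint speeds; "tau": joint torques, N m; "ee_pos": TCP position; "orientation": TCP orientation; "force": force on the tool from outside, world axes, zero at the start; "moment": the same for the moment, N m; "gripper_width": finger opening in m; "grip_force": force on a finger pad.
Only numpy, scipy, OpenCV 4.12 (cv2) and the standard library are available. Lean on these libraries where they do the work, as an engineer would, in place of code of your own. Each camera call takes 0.05 s, during which the arm holds its last target. There are 200 camera calls.

TASK

First move the smaller amber bottle out of the way and stand it upright elsewhere on the worktop. Then draw the white cassette out from under the sheet-metal bridge, set it fully home in the grey dock, and press its bar-shaped head down and turn it a quarter turn clockwise until the cam catches and the head stays locked down crosswise when you let go. Leave all the other bottles, glassware and loose things where they stand.

Things in the scene. Friction and masses are not known exactly. Their poses are not given: they have to be found in the camera images.
- std_amber_2: The smaller amber glass bottle, 38 mm across, 72 high (body to 62, a narrower black cap above), about 0.09 kg; stands loose in front of the cassette's free end, 135 to 165 mm in front of the bridge, in its way. Origin: centre of its underside. Any free spot will do (the worktop is solid beyond x = 0.37 m where y > 0.05 m; tall instruments stand where x > 0.5, y < 0.07).
- cassette: White loose cassette, 0.3 kg, 170 long (x) x 56 wide (y); deck z=10 to 24 mm on two side rails. Origin: centre of its underside. Lies flat, parallel to the bridge, 60 to 70 mm of its -x end free in front, the head (at its centre; works either way round) under the roof. Draw it out by the sides of its free end, put it down and take it again by the head, as its sides are out of reach in the dock.
- head_grip (a point): Middle of the stud's bar-shaped head: a dark steel bar 50 long x 14 wide x 20 high; with the head up it spans z=40 to 60 mm above the cassette's underside (so 16 mm of free space between bar and deck), this point at z=50. Site x runs along the bar. Gripped across the 14 mm, the cassette can be lifted and carried by it. Below the cassette the stud carries a steel cam, 32 long x 8 wide x 6 high (z 2 to 8 mm with the head up), parallel to the bar.
- plunger (a joint): Travel of the head downward, m: 0 up (sprung), 0.014 fully down. Spring about 2.8 N at the top and 7.7 N at the bottom. In the dock the cam can turn only when pressed deeper than about 0.010; once turned and released, the caught head stands at about 0.006.
- head (a joint): Turn of the head, rad: 0 bar along the cassette's long axis (start; the cam passes the dock's slot only so), pi/2 bar crosswise, stop at both. Grows clockwise seen from above. Stiff: about 0.04 N m friction, so it keeps its angle while carried.
- bay: Fixed sheet-metal storage bridge, 86 wide (y), 125 deep (x), 72 high; roof from z=66 to 72 mm, side walls (70 mm apart inside) and back wall. Open toward its -x. Origin: on the worktop below the middle of the roof's front edge; its x points into the bridge. The cassette slides out along -x on the worktop; it is clear of the bridge when drawn out about 110 mm.
- dock: Fixed grey dock, 206 long (its x) x 94 wide, 48 high, with a flared open-topped recess of 176 x 61 mm for the cassette (2.5 to 3 mm play each side); its walls rise just above the deck of the seated cassette. Origin: centre of its underside on the worktop. In the recess a steel latch plate (top z=30 mm) has a slot 40 x 15 mm along x for the cam, and on its underside a locking groove across the slot.
- dock_seat (a point): Middle of the dock at z=22 mm: the cassette's origin lies here when it is fully home; long axes parallel, either way round.
- filter_tin: Bystander: round white tin with a blue lid, 53 mm across, 42 high, standing on the rear of the bridge's roof. Origin: centre of its underside. Loose; leave it alone.
- std_amber: Bystander: larger amber glass bottle, 46 mm across, 88 high, at the left. Origin: centre of its underside. Loose; leave it alone.
- buffer_white: Bystander: white jar with a blue cap, 60 mm across, 128 high, at the far left. Origin: centre of its underside. Loose; leave it alone.
- hplc_column: Bystander: slim steel column, 15 mm thick, 170 long, lying on the worktop between the bridge and the dock, pointing away from the robot. Origin: centre of its underside. Loose; leave it alone.
- measuring_cylinder: Bystander: slim clear measuring cylinder, foot about 50 mm, 174 high, at the back right near the tall instrument. Origin: centre of its underside. Loose; leave it alone.
- beaker_100: Bystander: clear glass beaker, 53 mm across, 70 high, at the front right. Origin: centre of its underside. Loose; leave it alone.
Mind the look-alikes: they are no part of the job. Leave any red look-alike of the std_amber_2 alone.

How it is judged:
By the outcome, as a careful person would: the job done as asked, in the order asked, and still so for the second after the job is handed in, with the robot touching nothing.
It also fails if it takes over 72 s, if anything falls off the work surface, if the arm or the gripper's body presses on something with over 40 N, if the wrist force passes 120 N, or if a joint passes its speed limit or range.

## Working session

There is one attempt and no reset: what is moved stays moved. The work goes in short steps, Python scripts to look and compute and a shell command to move; the robot and the scene stay as the last step left them, time stands still between calls to the robot, and variables do not carry over. Pictures are saved under pics/ and viewed, at most 10 in all, crops included, and the job is handed in when it is done.

```bash
ls; mkdir -p pics; cat > h.py <<'E'
import numpy as np, cv2
from cell import robot
def grab(n):
    im,d=robot.grab_frame(n); return im,d,robot.get_calibration(n)
def K(c,shape=(480,640)):
    f=shape[0]/2/np.tan(np.radians(c["vertical_fov"])/2)
    return f
def cloud(d,c):
    f=K(c); v,u=np.mgrid[0:480,0:640].astype(float)
    M=np.array([[f,0,c["cx"]],[0,f,c["cy"]],[0,0,1]])
    p=cv2.undistortPoints(np.stack([u.ravel(),v.ravel()],1)[:,None],M,np.array([c["k1"],0,0,0.])).reshape(480,640,2)
    P=np.concatenate([p,np.ones((480,640,1))],2)*d[...,None]
    T=np.array(c["pose"]); W=P@T[:3,:3].T+T[:3,3]
    W[d<=0]=np.nan
    return W
def proj(X,c):
    T=np.linalg.inv(np.array(c["pose"])); f=K(c)
    M=np.array([[f,0,c["cx"]],[0,f,c["cy"]],[0,0,1]])
    return cv2.projectPoints(np.atleast_2d(np.float64(X)),cv2.Rodrigues(T[:3,:3])[0],T[:3,3],M,np.array([c["k1"],0,0,0.]))[0][:,0]
E
python3 - <<'E'
from h import *
for n in("side","top"):
    im,d,c=grab(n); cv2.imwrite(f"pics/{n}0.png",im); np.savez(f"{n}0.npz",im=im,W=cloud(d,c)); print(n,c)
s=robot.sense(); print(s)
E
```

```text
pics
side {'vertical_fov': 55.805815567329695, 'cx': 324.8071570469857, 'cy': 244.52317285273318, 'k1': -0.04451972881229205, 'pose': array([[-0.90768043, -0.28233268,  0.31049074,  0.32212615],
       [-0.4193786 ,  0.58305207, -0.6958246 ,  0.86664948],
       [ 0.01542175, -0.76179954, -0.64762924,  0.65350933],
       [ 0.        ,  0.        ,  0.        ,  1.        ]])}
top {'vertical_fov': 52.40561562467068, 'cx': 320.3824632750855, 'cy': 244.7767419638137, 'k1': -0.0047486487052291245, 'pose': array([[-0.02023052, -0.99058588,  0.1353896 ,  0.44962128],
       [-0.99975906,  0.01888973, -0.01118063,  0.25771894],
       [ 0.0085179 , -0.13558317, -0.99072935,  1.20172454],
       [ 0.        ,  0.        ,  0.        ,  1.        ]])}
{'clock': 0.1, 'qpos': array([-1.34301499e+00,  5.33046621e-02,  1.61413387e+00,  1.58444398e-05,
        1.47601295e+00, -1.19006322e-01]), 'joint_velocities': array([ 1.50700599e-04,  2.22390794e-05, -4.33013510e-03, -1.33906678e-03,
       -1.42862699e-03, -2.57121588e-04]), 'tau': array([ 6.79184141e-04, -3.94900560e+01, -3.71363103e+01, -4.64076061e-05,
        3.96601405e-03,  7.17970238e-06]), 'ee_pos': array([ 0.21236839, -0.58756142,  0.40359073]), 'orientation': array([-3.13974885e+00, -2.36348772e-04,  3.46785928e-01]), 'force': array([0.72669204, 0.91780436, 0.99657012]), 'moment': array([ 0.00710312,  0.01368016, -0.01604907]), 'grip_force': 0.0, 'gripper_width': 0.08524875535935689}
```

View pics/top0.png

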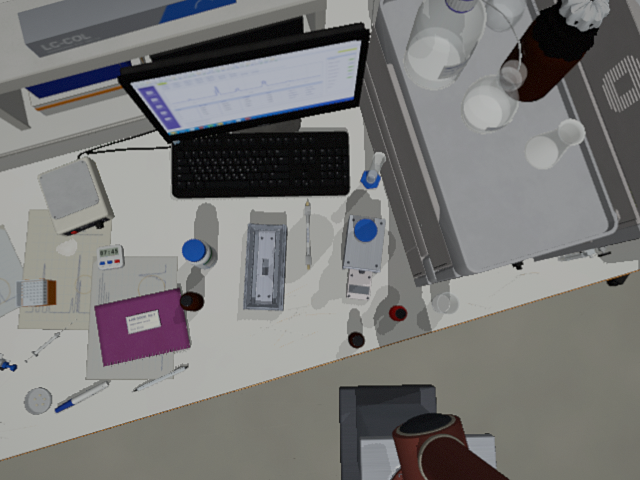

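View pics/side0.png

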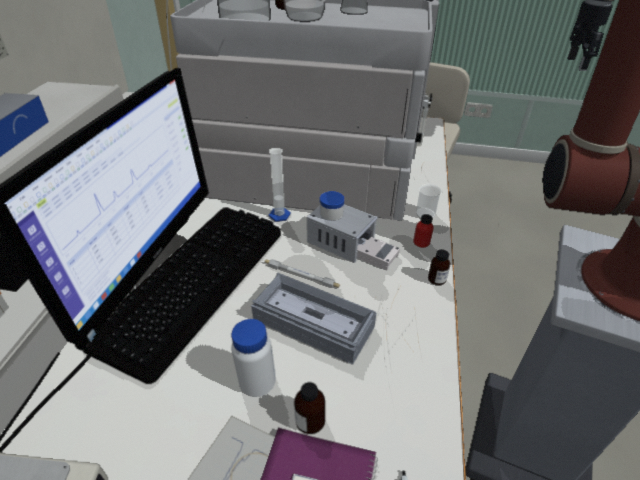

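Candidates for std_amber_2: the amber bottle at top (356,340) / side (439,267), the red look-alike at top (398,313) / side (423,232), and the larger amber at top (191,300) / side (310,408). I choose (356,340), small amber in line with the cassette. I'll check it in a close crop.

```bash
python3 - <<'E'
from h import *
a=np.load("side0.npz");b=np.load("top0.npz")
c1=cv2.resize(a["im"][180:310,290:470],None,fx=4,fy=4,interpolation=2)[:520,:720]
c2=cv2.resize(b["im"][200:360,230:430],None,fx=4,fy=4,interpolation=2)[:600,:800]
cv2.imwrite("pics/c1.png",c1[:, :]);
cv2.imwrite("pics/c2.png",cv2.resize(b["im"][205:355,230:430],None,fx=4,fy=4,interpolation=2))
W=b["W"]
def box(n,u0,u1,v0,v1,z0,z1,W=W):
    P=W[v0:v1,u0:u1].reshape(-1,3);P=P[(P[:,2]>z0)&(P[:,2]<z1)]
    if len(P)<5: print(n,len(P));return
    r=cv2.minAreaRect((P[:,:2]*1000).astype(np.float32));print(n,len(P),"mean",P.mean(0).round(4),"rect",np.round(r[0],1),np.round(r[1],1),round(r[2],2), "xy",np.percentile(P,[1,99],0).round(4).tolist())
box("table",300,350,290,330,-.02,.02)
box("b2cap",335,375,320,360,.064,.09)
box("b2body",335,375,320,360,.02,.09)
box("red",380,420,295,330,.02,.09)
box("bridge",330,400,200,280,.06,.08)
box("cass deck",335,380,255,310,.015,.035)
box("dockrim",235,300,210,320,.04,.055)
box("plate",245,285,225,310,.025,.035)
box("col",295,320,195,275,.008,.03)
box("beaker",425,465,280,320,.02,.09)
W2=a["W"]
box("S b2",425,455,245,290,.015,.09,W2)
box("S bridge",300,385,195,265,.06,.08,W2)
box("S deck",350,405,225,275,.015,.035,W2)
box("S rim",245,385,270,365,.04,.055,W2)
box("S plate",265,365,285,350,.025,.035,W2)
box("S tbl",385,430,280,330,-.02,.02,W2)
E
```

```text
table 1970 mean [ 4.537e-01  2.381e-01 -4.000e-04] rect [454.4 237.2] [120.4  94.9] 88.85 xy [[0.4068, 0.178, -0.0057], [0.5018, 0.2971, 0.0048]]
b2cap 95 mean [0.3832 0.165  0.072 ] rect [383.4 165.7] [22.4 22.7] 87.49 xy [[0.3722, 0.1545, 0.066], [0.3946, 0.1753, 0.0759]]
b2body 221 mean [0.3839 0.1667 0.0593] rect [383.2 165.7] [36.5 34.6] 89.54 xy [[0.366, 0.1478, 0.0242], [0.4005, 0.1834, 0.0756]]
red 227 mean [0.4433 0.0674 0.058 ] rect [443.5  65. ] [35.1 35.3] 89.49 xy [[0.426, 0.0478, 0.0229], [0.4609, 0.0822, 0.0751]]
bridge 1561 mean [0.5989 0.1414 0.072 ] rect [627.8 122.6] [118.  178.1] 81.41 xy [[0.5424, 0.0628, 0.0633], [0.6907, 0.1887, 0.0773]]
cass deck 667 mean [0.513  0.1535 0.0241] rect [521.8 161.4] [84.3 87.2] 73.88 xy [[0.4773, 0.1233, 0.0183], [0.551, 0.1842, 0.0293]]
dockrim 1181 mean [0.5587 0.3796 0.046 ] rect [559.6 378.5] [ 94.  205.5] 86.73 xy [[0.4592, 0.3295, 0.0401], [0.6608, 0.4276, 0.0538]]
plate 1242 mean [0.5602 0.3794 0.03  ] rect [553.8 380.4] [195.7  89.9] 5.87 xy [[0.4722, 0.3447, 0.0252], [0.648, 0.412, 0.0347]]
col 284 mean [0.6404 0.2755 0.
[... 345 characters left out ...]
002, 0.1856, 0.074]]
S bridge 1453 mean [0.5951 0.1464 0.0708] rect [600.2 103.1] [171.7 132.5] 81.83 xy [[0.5418, 0.0266, 0.0604], [0.6721, 0.1924, 0.0779]]
S deck 837 mean [0.5206 0.1591 0.024 ] rect [521.7 155.7] [88.4 86.4] 83.09 xy [[0.4776, 0.1145, 0.0154], [0.564, 0.1936, 0.0329]]
S rim 1798 mean [0.5591 0.3806 0.0455] rect [563.7 424.2] [177.4 207.1] 86.29 xy [[0.4582, 0.3343, 0.0401], [0.6612, 0.4292, 0.0515]]
S plate 2328 mean [0.5589 0.3823 0.0301] rect [555.5 387.2] [ 81.6 195.8] 86.9 xy [[0.4748, 0.3443, 0.0252], [0.6488, 0.43, 0.0347]]
S tbl 2243 mean [ 4.172e-01  2.566e-01 -1.000e-04] rect [416.  253.2] [ 90.1 139.9] 18.95 xy [[0.3682, 0.1823, -0.0027], [0.47, 0.3255, 0.0026]]
```

View pics/c1.png

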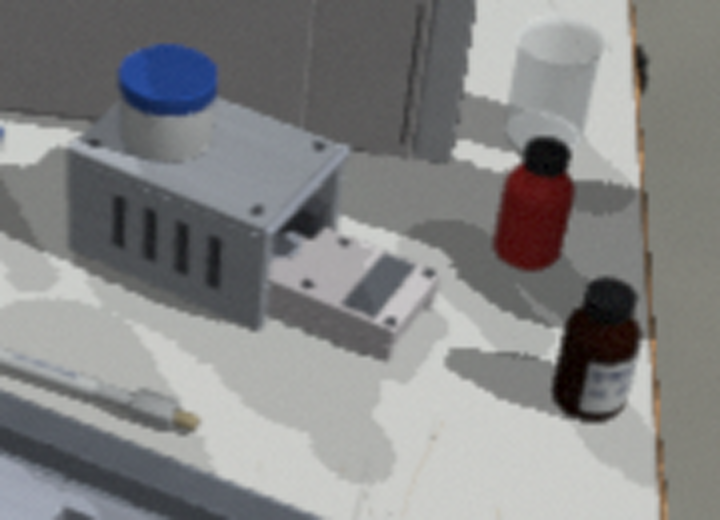

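View pics/c2.png

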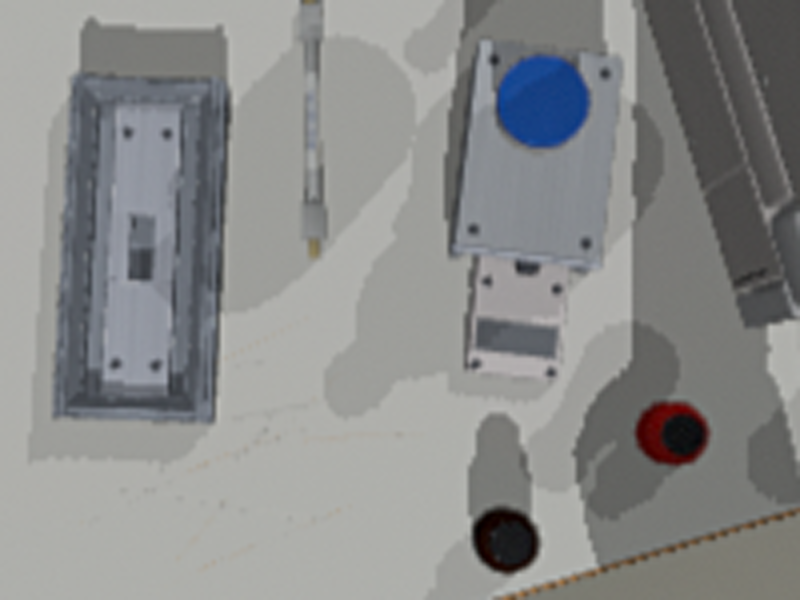

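The crops confirm it: the brown bottle with the white label (c1 ≈ (597,350), c2 ≈ (507,540)) is in front of the cassette's free end (c2 ≈ (515,320)), and the red one is separate. Next: precise poses of cassette, bridge and dock.

```bash
cat >> h.py <<'E'
def rect(n,W,z0,z1,x0,x1,y0,y1):
    m=((W[...,2]>z0)&(W[...,2]<z1)&(W[...,0]>x0)&(W[...,0]<x1)&(W[...,1]>y0)&(W[...,1]<y1)).astype(np.uint8)
    k,L,S,_=cv2.connectedComponentsWithStats(m,connectivity=4)
    i=1+np.argmax(S[1:,4]); P=W[L==i]
    r=cv2.minAreaRect((P[:,:2]*1000).astype(np.float32)); (cx,cy),(w,h),a=r
    if w<h: a-=90; w,h=h,w
    print(n,len(P),"c",round(cx,1),round(cy,1),"size",round(w,1),round(h,1),"yaw",round((a+90)%180-90,2),"z",P[:,2].mean().round(4)); return P,r
E
python3 - <<'E'
from h import *
for n in("side","top"):
    W=np.load(n+"0.npz")["W"]
    rect(n+" roof",W,.066,.077,.5,.75,.06,.24)
    rect(n+" deck",W,.019,.029,.46,.548,.10,.21)
    P,r=rect(n+" rim",W,.043,.053,.42,.70,.30,.46)
    rect(n+" plate",W,.027,.034,.42,.70,.30,.46)
    # deck end and sides
    T=W.reshape(-1,3); D=T[(T[:,2]>.019)&(T[:,2]<.029)&(T[:,0]>.46)&(T[:,0]<.55)&(T[:,1]>.1)&(T[:,1]<.21)]
    ys=[]
    for x in np.arange(.482,.545,.006):
        s=D[abs(D[:,0]-x)<.003]
        if len(s)>5: ys.append((round(x,3),*np.percentile(s[:,1],[2,98]).round(4)))
    print(ys)
    ys=np.array(ys); print("slopes",np.polyfit(ys[:,0],ys[:,1],1),np.polyfit(ys[:,0],ys[:,2],1))
E
```

```text
side roof 1169 c 607.7 143.2 size 128.9 90.2 yaw -8.17 z 0.0722
side deck 627 c 514.5 147.8 size 74.0 69.5 yaw -8.24 z 0.0244
side rim 1199 c 560.7 379.3 size 206.5 88.3 yaw -3.24 z 0.0477
side plate 1855 c 562.3 374.5 size 176.2 57.8 yaw -2.71 z 0.0303
[(np.float64(0.482), np.float64(0.1327), np.float64(0.1841)), (np.float64(0.488), np.float64(0.1311), np.float64(0.1862)), (np.float64(0.494), np.float64(0.1305), np.float64(0.1839)), (np.float64(0.5), np.float64(0.1306), np.float64(0.1838)), (np.float64(0.506), np.float64(0.1284), np.float64(0.1825)), (np.float64(0.512), np.float64(0.1276), np.float64(0.1826)), (np.float64(0.518), np.float64(0.127), np.float64(0.1798)), (np.float64(0.524), np.float64(0.1273), np.float64(0.1808)), (np.float64(0.53), np.float64(0.1266), np.float64(0.1794)), (np.float64(0.536), np.float64(0.1238), np.float64(0.1788)), (np.float64(0.542), np.float64(0.1096), np.float64(0.1776))]
slopes [-0.24909091  0.25437091] [-0.12772727  0.24716909]
top roof 1490 c 607.1 141.9 size 128.0 87.0 yaw -8.06 z 0.0721
top deck 631 c 513.3 152.7 size 69.8 56.1 yaw -7.63 z 0.
[... 152 characters left out ...]
float64(0.1307), np.float64(0.1808)), (np.float64(0.488), np.float64(0.1302), np.float64(0.1829)), (np.float64(0.494), np.float64(0.1297), np.float64(0.182)), (np.float64(0.5), np.float64(0.1275), np.float64(0.1825)), (np.float64(0.506), np.float64(0.1269), np.float64(0.1801)), (np.float64(0.512), np.float64(0.1287), np.float64(0.1798)), (np.float64(0.518), np.float64(0.1249), np.float64(0.1787)), (np.float64(0.524), np.float64(0.124), np.float64(0.1792)), (np.float64(0.53), np.float64(0.1239), np.float64(0.176)), (np.float64(0.536), np.float64(0.1235), np.float64(0.1766)), (np.float64(0.542), np.float64(0.1205), np.float64(0.1763))]
slopes [-0.15787879  0.20724303] [-0.11166667  0.2367097 ]
```

```bash
python3 -m crank '[{"gripper":1,"delta_pos":[0.9,1.85,0],"yaw":2},{"gripper":1,"delta_pos":[1.8,3.7,0],"yaw":4},{"gripper":1,"delta_pos":[2.7,5.55,0],"yaw":6},{"gripper":1,"delta_pos":[3.6,7.4,0],"yaw":8},{"gripper":1,"delta_pos":[4.5,9.25,0],"yaw":10},{"gripper":1,"delta_pos":[5.4,11.1,0],"yaw":12},{"gripper":1,"delta_pos":[6.2,12.95,0],"yaw":14},{"gripper":1,"delta_pos":[6.1,15,-0.3],"yaw":16},{"gripper":1,"delta_pos":[6,17,-0.6],"yaw":18},{"gripper":1,"delta_pos":[5.9,19,-0.9],"yaw":20},{"gripper":1,"delta_pos":[5.8,21,-1.2],"yaw":22},{"gripper":1,"delta_pos":[5.75,23,-1.5],"yaw":24},{"gripper":1,"delta_pos":[5.7,25.1,-1.8],"yaw":26},{"gripper":1,"delta_pos":[5.7,25.1,-1.8],"yaw":28},{"gripper":1,"delta_pos":[5.7,25.1,-1.8],"yaw":30.4},{"gripper":1,"delta_pos":[5.7,25.1,-1.8],"yaw":30.4}]' 30
```

```text
clock: 2.1
ee_pos: [0.3832, 0.1655, 0.3502]
orientation: [-3.141, -0.001, 2.999]
force: [-0.0, -0.1, 0.5]
gripper_width: 0.0854
grip_force: 0.0
```

```bash
python3 -m crank '[{"gripper":1,"delta_pos":[0,0,-2],"yaw":0},{"gripper":1,"delta_pos":[0,0,-4],"yaw":0},{"gripper":1,"delta_pos":[0,0,-5.4],"yaw":0},{"gripper":1,"delta_pos":[0,0,-5.4],"yaw":0},{"gripper":-0.5,"delta_pos":[0,0,-5.4],"yaw":0},{"gripper":-0.5,"delta_pos":[0,0,-5.4],"yaw":0},{"gripper":-0.5,"delta_pos":[0,0,-5.4],"yaw":0},{"gripper":-0.5,"delta_pos":[0,0,-5.4],"yaw":0},{"gripper":-0.5,"delta_pos":[0,0,-5.4],"yaw":0},{"gripper":-0.5,"delta_pos":[0,0,-5.4],"yaw":0}]' 30
```

```text
clock: 3.35
ee_pos: [0.3846, 0.1654, 0.191]
orientation: [3.141, 0.004, 3.0]
force: [-1.3, -1.0, 6.1]
gripper_width: 0.0363
grip_force: 29.9
```

```bash
python3 -m crank '[{"gripper":-0.5,"delta_pos":[0,0,0.5],"yaw":0},{"gripper":-0.5,"delta_pos":[0,0,1.5],"yaw":0},{"gripper":-0.5,"delta_pos":[0.1,1,2],"yaw":0},{"gripper":-0.5,"delta_pos":[0.2,2.5,2],"yaw":0},{"gripper":-0.5,"delta_pos":[0.3,4.2,2],"yaw":0},{"gripper":-0.5,"delta_pos":[0.4,6,2],"yaw":0},{"gripper":-0.5,"delta_pos":[0.5,7.2,2],"yaw":0},{"gripper":-0.5,"delta_pos":[0.5,7.8,2],"yaw":0},{"gripper":-0.5,"delta_pos":[0.5,7.8,1.2],"yaw":0},{"gripper":-0.5,"delta_pos":[0.5,7.8,0.6],"yaw":0},{"gripper":-0.5,"delta_pos":[0.5,7.8,0.3],"yaw":0},{"gripper":-0.5,"delta_pos":[0.5,7.8,0.15],"yaw":0},{"gripper":-0.5,"delta_pos":[0.5,7.8,0.1],"yaw":0},{"gripper":-0.5,"delta_pos":[0.5,7.8,0.1],"yaw":0}]' 30
```

```text
clock: 5.1
ee_pos: [0.3987, 0.3993, 0.1923]
orientation: [3.141, 0.001, 2.999]
force: [0.1, 0.3, -1.5]
gripper_width: 0.0364
grip_force: 30.5
```

```bash
python3 -m crank '[{"gripper":-0.5,"delta_pos":[0,0,-0.05],"yaw":0},{"gripper":-0.5,"delta_pos":[0,0,-0.07],"yaw":0},{"gripper":-0.2,"delta_pos":[0,0,-0.07],"yaw":0},{"gripper":0.3,"delta_pos":[0,0,-0.05],"yaw":0},{"gripper":1,"delta_pos":[0,0,0],"yaw":0},{"gripper":1,"delta_pos":[0,0,0],"yaw":0},{"gripper":1,"delta_pos":[0,0,1],"yaw":0},{"gripper":1,"delta_pos":[0,0,2.5],"yaw":0},{"gripper":1,"delta_pos":[0,0,4],"yaw":0}]'
```

```text
clock: 6.22
ee_pos: [0.3982, 0.399, 0.3125]
orientation: [-3.141, -0.001, 3.0]
force: [0.3, -0.9, 0.0]
gripper_width: 0.0854
grip_force: 0.0
```

```bash
python3 -m crank '[{"gripper":1,"delta_pos":[0.8,-1.8,0],"yaw":0},{"gripper":1,"delta_pos":[1.6,-3.6,0],"yaw":0},{"gripper":1,"delta_pos":[2.4,-5.4,0],"yaw":0},{"gripper":1,"delta_pos":[3.2,-7.3,-0.5],"yaw":0},{"gripper":1,"delta_pos":[3.45,-8.1,-1.5],"yaw":0},{"gripper":1,"delta_pos":[3.45,-8.1,-2.5],"yaw":0},{"gripper":1,"delta_pos":[3.45,-8.1,-2.5],"yaw":0}]'
python3 - <<'E'
from h import *
im,d,c=grab("side"); W=cloud(d,c); im0=im.copy()
p=proj([[.502,.1556,.024],[.4787,.157,.024]],c).round(1);print(p)
cv2.imwrite("pics/s1.png",cv2.resize(im[170:400,270:530],None,fx=2.6,fy=2.6,interpolation=2)[:600,:800])
rect("b2",W,.01,.09,.34,.45,.34,.45)
E
```

```text
clock: 7.1
ee_pos: [0.5006, 0.1556, 0.2338]
orientation: [-3.14, -0.006, 2.999]
force: [-0.7, -0.1, -0.1]
gripper_width: 0.0856
grip_force: 0.0
[[384.  251.2]
 [394.3 254.8]]
b2 743 c 395.7 404.3 size 36.5 34.2 yaw 30.43 z 0.048
```

View pics/s1.png

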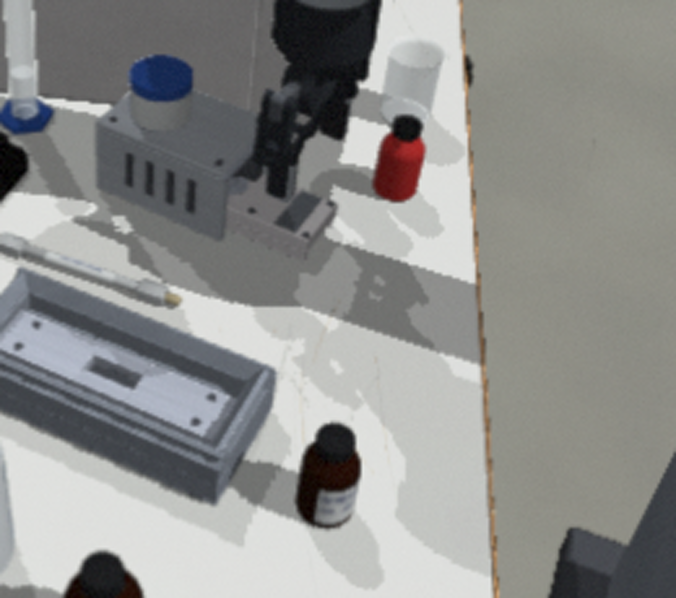

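```bash
python3 -m crank '[{"gripper":1,"delta_pos":[0,0,-1],"yaw":0},{"gripper":1,"delta_pos":[0,0,-1.7],"yaw":0},{"gripper":1,"delta_pos":[0,0,-2.03],"yaw":0},{"gripper":1,"delta_pos":[0,0,-2.03],"yaw":0},{"gripper":0,"delta_pos":[0,0,-2.03],"yaw":0},{"gripper":0,"delta_pos":[0,0,-2.03],"yaw":0},{"gripper":0,"delta_pos":[0,0,-2.03],"yaw":0},{"gripper":0,"delta_pos":[0,0,-2.03],"yaw":0},{"gripper":0,"delta_pos":[0,0,-2.03],"yaw":0}]' 35
```

```text
clock: 8.28
ee_pos: [0.5027, 0.1562, 0.1774]
orientation: [3.142, 0.002, 3.0]
force: [-1.6, -1.4, 6.4]
gripper_width: 0.055
grip_force: 38.6
```

```bash
python3 -m crank '[{"gripper":0,"delta_pos":[0,0,0.05],"yaw":0},{"gripper":0,"delta_pos":[-0.3,0.04,0.06],"yaw":0},{"gripper":0,"delta_pos":[-0.7,0.1,0.06],"yaw":0},{"gripper":0,"delta_pos":[-1.2,0.17,0.06],"yaw":0},{"gripper":0,"delta_pos":[-1.7,0.24,0.06],"yaw":0},{"gripper":0,"delta_pos":[-2.2,0.31,0.06],"yaw":0},{"gripper":0,"delta_pos":[-2.7,0.38,0.06],"yaw":0},{"gripper":0,"delta_pos":[-3.2,0.45,0.06],"yaw":0},{"gripper":0,"delta_pos":[-3.6,0.5,0.06],"yaw":0},{"gripper":0,"delta_pos":[-3.85,0.54,0.05],"yaw":0},{"gripper":0,"delta_pos":[-3.85,0.54,0.03],"yaw":0}]'
```

```text
clock: 9.65
ee_pos: [0.3859, 0.1727, 0.1774]
orientation: [-3.141, -0.003, 3.0]
force: [-6.9, -0.6, 12.2]
gripper_width: 0.0551
grip_force: 39.2
```

```bash
python3 -m crank '[{"gripper":0.4,"delta_pos":[0,0,0],"yaw":0},{"gripper":1,"delta_pos":[0,0,0],"yaw":0},{"gripper":1,"delta_pos":[0,0,0],"yaw":0},{"gripper":1,"delta_pos":[0,0,1],"yaw":0},{"gripper":1,"delta_pos":[0,0,2.5],"yaw":0},{"gripper":1,"delta_pos":[0,0,4],"yaw":0},{"gripper":1,"delta_pos":[0.5,0,5],"yaw":0},{"gripper":1,"delta_pos":[0.5,0,5],"yaw":0}]'
python3 - <<'E'
from h import *
im,d,c=grab("side"); W=cloud(d,c)
cv2.imwrite("pics/s2.png",cv2.resize(im[170:320,310:510],None,fx=4,fy=4,interpolation=2))
np.savez("s2.npz",im=im,W=W)
rect("deck",W,.018,.03,.34,.56,.09,.23)
rect("head",W,.048,.07,.36,.53,.11,.21)
im,d,c=grab("top"); W=cloud(d,c)
rect("Tdeck",W,.018,.03,.34,.56,.09,.23)
rect("Thead",W,.048,.07,.36,.53,.11,.21)
np.savez("t2.npz",im=im,W=W)
E
```

```text
clock: 10.65
ee_pos: [0.4028, 0.1726, 0.3299]
orientation: [3.139, 0.006, 2.999]
force: [-0.4, -0.1, 0.0]
gripper_width: 0.0855
grip_force: 0.0
deck 1532 c 446.1 165.1 size 171.1 59.2 yaw -8.53 z 0.0242
head 213 c 446.3 165.9 size 50.3 17.0 yaw -9.46 z 0.0569
Tdeck 867 c 473.5 159.3 size 114.2 56.5 yaw -8.89 z 0.0242
Thead 101 c 451.1 163.0 size 38.8 13.8 yaw -8.89 z 0.0593
```

View pics/s2.png

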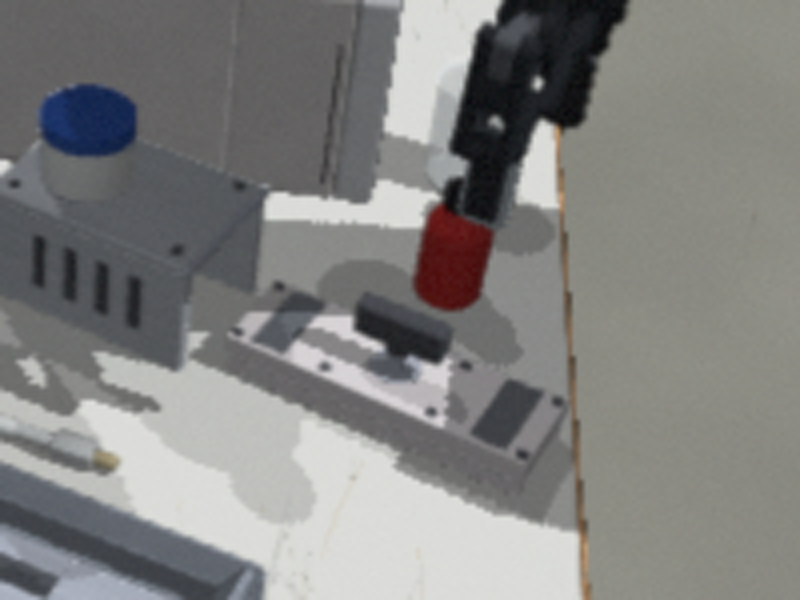

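```bash
python3 -m crank '[{"gripper":1,"delta_pos":[1,-0.2,0],"yaw":-0.1},{"gripper":1,"delta_pos":[1.47,-0.29,-1],"yaw":-0.1},{"gripper":1,"delta_pos":[1.47,-0.29,-2.5],"yaw":-0.1},{"gripper":1,"delta_pos":[1.47,-0.29,-3.7],"yaw":-0.1},{"gripper":1,"delta_pos":[1.47,-0.29,-4.1],"yaw":-0.1},{"gripper":1,"delta_pos":[1.47,-0.29,-4.1],"yaw":-0.1},{"gripper":-1,"delta_pos":[1.47,-0.29,-4.1],"yaw":-0.1},{"gripper":-1,"delta_pos":[1.47,-0.29,-4.1],"yaw":-0.1},{"gripper":-1,"delta_pos":[1.47,-0.29,-4.1],"yaw":-0.1},{"gripper":-1,"delta_pos":[1.47,-0.29,-4.1],"yaw":-0.1},{"gripper":-1,"delta_pos":[1.47,-0.29,-4.1],"yaw":-0.1},{"gripper":-1,"delta_pos":[1.47,-0.29,-4.1],"yaw":-0.1},{"gripper":-1,"delta_pos":[1.47,-0.29,-4.1],"yaw":-0.1}]' 60
```

```text
clock: 12.38
ee_pos: [0.4457, 0.1637, 0.2039]
orientation: [-3.142, 0.001, 2.991]
force: [-0.7, -1.8, 2.8]
gripper_width: 0.0128
grip_force: 61.1
```

```bash
python3 -m crank '[{"gripper":-1,"delta_pos":[0,0,0.5],"yaw":0},{"gripper":-1,"delta_pos":[0,0,1.5],"yaw":0},{"gripper":-1,"delta_pos":[0,0,3],"yaw":0},{"gripper":-1,"delta_pos":[0.6,0.8,3.1],"yaw":0.2},{"gripper":-1,"delta_pos":[1.3,2,3.1],"yaw":0.4},{"gripper":-1,"delta_pos":[2,3.3,3.1],"yaw":0.6},{"gripper":-1,"delta_pos":[2.7,4.7,3.1],"yaw":0.8},{"gripper":-1,"delta_pos":[3.3,6,3.1],"yaw":1},{"gripper":-1,"delta_pos":[3.7,6.8,3.1],"yaw":1.14},{"gripper":-1,"delta_pos":[3.81,7.16,3.1],"yaw":1.14},{"gripper":-1,"delta_pos":[3.81,7.16,3.1],"yaw":1.14},{"gripper":-1,"delta_pos":[3.81,7.16,3.1],"yaw":1.14},{"gripper":-1,"delta_pos":[3.81,7.16,3.1],"yaw":1.14}]'
python3 - <<'E'
from h import *
s=robot.sense(); print(s["ee_pos"],s["orientation"],s["force"])
for n in("side","top"):
    im,d,c=grab(n); W=cloud(d,c)
    np.savez(n+"3.npz",im=im,W=W)
    for z in [(.10,.13)]: P,r=rect(n+" deck",W,*z,.42,.70,.30,.46); print(np.percentile(P,[1,99],0).round(4).tolist())
    cv2.imwrite(f"pics/{n}3.png",cv2.resize(im[225:385,200:400] if n=="side" else im[180:330,180:380],None,fx=3.7,fy=3.7,interpolation=2))
    W0=np.load(n+"0.npz")["W"]
E
```

```text
clock: 14.0
ee_pos: [0.5596, 0.3777, 0.2967]
orientation: [-3.141, -0.0, 3.09]
force: [-0.4, 0.2, -3.1]
gripper_width: 0.0131
grip_force: 60.2
[0.55962412 0.37766376 0.29671935] [-3.14121637e+00 -3.06486878e-04  3.08957610e+00] [-0.3658559   0.17505515 -3.10078002]
side deck 2617 c 559.9 379.9 size 170.7 58.3 yaw -2.56 z 0.1147
[[0.4752, 0.3538, 0.1008], [0.6429, 0.4103, 0.1193]]
top deck 652 c 514.0 380.5 size 78.7 56.7 yaw -2.71 z 0.1163
[[0.4776, 0.3515, 0.106], [0.5475, 0.408, 0.1212]]
```

View pics/side3.png

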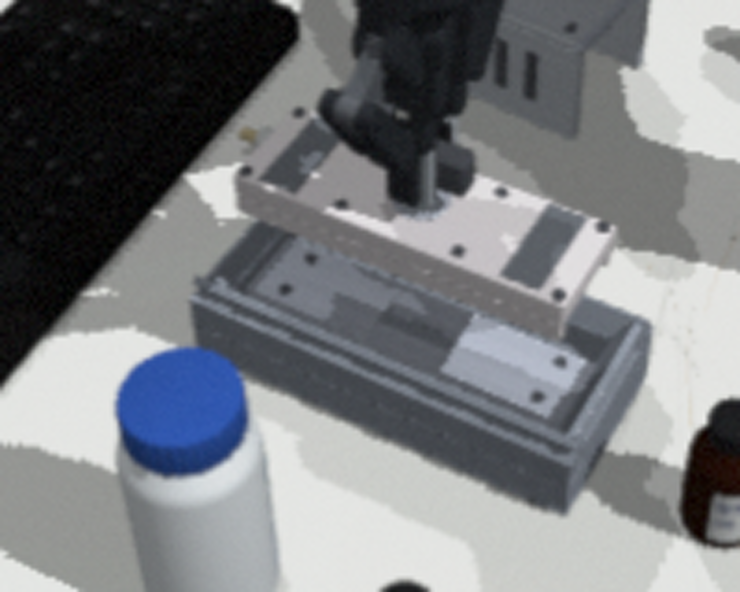

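The picture shows the cassette hanging level over the dock recess, held by the head, aligned to within 1 mm. Lower it.

```bash
python3 -m crank '[{"gripper":-1,"delta_pos":[0.02,0,-0.7],"yaw":0},{"gripper":-1,"delta_pos":[0.02,0,-1.2],"yaw":0},{"gripper":-1,"delta_pos":[0.02,0,-1.6],"yaw":0},{"gripper":-1,"delta_pos":[0.02,0,-1.9],"yaw":0},{"gripper":-1,"delta_pos":[0.02,0,-2.1],"yaw":0},{"gripper":-1,"delta_pos":[0.02,0,-2.2],"yaw":0},{"gripper":-1,"delta_pos":[0.02,0,-2.3],"yaw":0},{"gripper":-1,"delta_pos":[0.02,0,-2.33],"yaw":0},{"gripper":-1,"delta_pos":[0.02,0,-2.33],"yaw":0}]'
python3 - <<'E'
from h import *
s=robot.sense(); print(s["ee_pos"],s["force"],s["moment"])
for n in("side",):
    im,d,c=grab(n); W=cloud(d,c)
    rect(n+" deck",W,.040,.054,.478,.642,.345,.412)
    p=proj([[.6,.37,.046],[.52,.38,.046]],c); print(p)
    for z in [(.47,.53),(.59,.65)]:
        m=(W[...,0]>z[0])&(W[...,0]<z[1])&(abs(W[...,1]-.378)<.022)&(W[...,2]<.06)&(W[...,2]>.02); print(np.median(W[m][:,2]),m.sum())
E
```

```text
clock: 15.22
ee_pos: [0.5605, 0.3786, 0.227]
orientation: [3.141, 0.0, 3.09]
force: [-0.2, 0.1, -4.1]
gripper_width: 0.0129
grip_force: 60.2
[0.56048788 0.37855375 0.22703402] [-0.20899284  0.10942702 -4.10473607] [-6.87756205e-05  3.49610675e-02 -1.41310842e-02]
side deck 2049 c 560.0 378.4 size 163.9 66.8 yaw -0.09 z 0.0465
[[295.55633756 296.53006012]
 [333.43118367 314.81035522]]
0.046992680855357516 678
0.04711212226020434 451
```

```bash
python3 -m crank '[{"gripper":-1,"delta_pos":[0,0,-0.07],"yaw":0},{"gripper":-1,"delta_pos":[0,0,-0.12],"yaw":0},{"gripper":-1,"delta_pos":[0,0,-0.12],"yaw":0}]'; python3 -m crank '[{"gripper":-1,"delta_pos":[0,0,-0.1],"yaw":0},{"gripper":-1,"delta_pos":[0,0,-0.2],"yaw":0},{"gripper":-1,"delta_pos":[0,0,-0.3],"yaw":0},{"gripper":-1,"delta_pos":[0,0,-0.32],"yaw":0},{"gripper":-1,"delta_pos":[0,0,-0.32],"yaw":0}]'
```

```text
clock: 15.65
ee_pos: [0.5607, 0.3787, 0.2241]
orientation: [3.141, 0.001, 3.09]
force: [-1.1, -1.4, 3.6]
gripper_width: 0.0129
grip_force: 61.1
clock: 16.27
ee_pos: [0.5611, 0.379, 0.2198]
orientation: [-3.141, -0.0, 3.091]
force: [-14.3, -9.0, 28.4]
gripper_width: 0.0132
grip_force: 75.4
```

Fingertips met the deck (tip z 0.047). I need a higher grip on the bar to press it fully down.

```bash
python3 -m crank '[{"gripper":-1,"delta_pos":[0,0,0.2],"yaw":0},{"gripper":-1,"delta_pos":[0,0,0.38],"yaw":0},{"gripper":-1,"delta_pos":[0,0,0.38],"yaw":0},{"gripper":-0.4,"delta_pos":[0,0,0.38],"yaw":0},{"gripper":-0.2,"delta_pos":[0,0,0.38],"yaw":0},{"gripper":-0.2,"delta_pos":[0,0,0.6],"yaw":0},{"gripper":-0.2,"delta_pos":[0,0,0.78],"yaw":0},{"gripper":-0.2,"delta_pos":[0,0,0.78],"yaw":0},{"gripper":-1,"delta_pos":[0,0,0.78],"yaw":0},{"gripper":-1,"delta_pos":[0,0,0.78],"yaw":0},{"gripper":-1,"delta_pos":[0,0,0.78],"yaw":0},{"gripper":-1,"delta_pos":[0,0,0.78],"yaw":0},{"gripper":-1,"delta_pos":[0,0,0.78],"yaw":0}]' 60
python3 - <<'E'
from h import *
im,d,c=grab("side"); W=cloud(d,c)
for z in [(.49,.53),(.59,.63)]:
        m=(W[...,0]>z[0])&(W[...,0]<z[1])&(abs(W[...,1]-.378)<.022)&(W[...,2]<.06)&(W[...,2]>.02); print(np.median(W[m][:,2]),m.sum())
E
```

```text
clock: 17.9
ee_pos: [0.5604, 0.3786, 0.2371]
orientation: [3.141, 0.0, 3.09]
force: [-0.8, 0.1, 2.2]
gripper_width: 0.0127
grip_force: 60.6
0.04672877307473117 446
0.046790637790905754 355
```

```bash
python3 -m crank '[{"gripper":-1,"delta_pos":[0,0,-0.15],"yaw":0},{"gripper":-1,"delta_pos":[0,0,-0.3],"yaw":0},{"gripper":-1,"delta_pos":[0,0,-0.42],"yaw":0},{"gripper":-1,"delta_pos":[0,0,-0.44],"yaw":0},{"gripper":-1,"delta_pos":[0,0,-0.44],"yaw":0}]' 70
```

```text
clock: 18.58
ee_pos: [0.5606, 0.3786, 0.2243]
orientation: [3.142, 0.0, 3.09]
force: [-2.3, -1.3, 7.4]
gripper_width: 0.0121
grip_force: 72.2
```

```bash
python3 -m crank '[{"gripper":-1,"delta_pos":[0,0,0],"yaw":-0.8},{"gripper":-1,"delta_pos":[0,0,0],"yaw":-2},{"gripper":-1,"delta_pos":[0,0,0],"yaw":-3.5},{"gripper":-1,"delta_pos":[0,0,0],"yaw":-5},{"gripper":-1,"delta_pos":[0,0,0],"yaw":-6.5},{"gripper":-1,"delta_pos":[0,0,0],"yaw":-8},{"gripper":-1,"delta_pos":[0,0,0],"yaw":-9.5},{"gripper":-1,"delta_pos":[0,0,0],"yaw":-11},{"gripper":-1,"delta_pos":[0,0,0],"yaw":-12.5},{"gripper":-1,"delta_pos":[0,0,0],"yaw":-14},{"gripper":-1,"delta_pos":[0,0,0],"yaw":-15.5},{"gripper":-1,"delta_pos":[0,0,0],"yaw":-16.8},{"gripper":-1,"delta_pos":[0,0,0],"yaw":-17.6},{"gripper":-1,"delta_pos":[0,0,0],"yaw":-18.1},{"gripper":-1,"delta_pos":[0,0,0],"yaw":-18.1}]'; python3 -c "
from cell import robot; print(robot.sense()['moment'])"
```

```text
clock: 20.45
ee_pos: [0.5608, 0.379, 0.2248]
orientation: [3.14, -0.001, 1.511]
force: [-0.6, 1.1, 6.0]
gripper_width: 0.0122
grip_force: 72.1
[0.07658454 0.30516141 0.1159249 ]
```

```bash
python3 -m crank '[{"gripper":-1,"delta_pos":[0,0,0.1],"yaw":0},{"gripper":-1,"delta_pos":[0,0,0.2],"yaw":0},{"gripper":-1,"delta_pos":[0,0,0.22],"yaw":0},{"gripper":-1,"delta_pos":[0,0,0.22],"yaw":0},{"gripper":-0.5,"delta_pos":[0,0,0.22],"yaw":0},{"gripper":0.3,"delta_pos":[0,0,0.22],"yaw":0},{"gripper":0.3,"delta_pos":[0,0,0.22],"yaw":0},{"gripper":0.3,"delta_pos":[0,0,1],"yaw":0},{"gripper":0.3,"delta_pos":[0,0,3],"yaw":0},{"gripper":0.3,"delta_pos":[-1,-1,5],"yaw":0},{"gripper":0.3,"delta_pos":[-2.5,-2.5,5],"yaw":0},{"gripper":0.3,"delta_pos":[-4,-4,5],"yaw":0},{"gripper":0.3,"delta_pos":[-4,-4,5],"yaw":0}]'
python3 - <<'E'
from h import *
ims=[]
for n in("side","top"):
    im,d,c=grab(n); W=cloud(d,c)
    rect(n+" head",W,.06,.09,.50,.62,.33,.43)
    T=W.reshape(-1,3); m=(abs(T[:,0]-.56)<.03)&(abs(T[:,1]-.378)<.03)&(T[:,2]>.055)&(T[:,2]<.12); print("top z",np.percentile(T[m][:,2],[50,95]))
    for z in [(.49,.53),(.59,.63)]:
        m=(W[...,0]>z[0])&(W[...,0]<z[1])&(abs(W[...,1]-.378)<.022)&(W[...,2]<.06)&(W[...,2]>.02); print(np.median(W[m][:,2]),m.sum())
    W0=np.load(n+"0.npz")["W"]
    ims.append(cv2.resize(im[195:435,230:480] if n=="side" else im[170:370,170:420],(400,384 if n=="side" else 320),interpolation=2))
o=np.zeros((384,800,3),np.uint8);o[:,:400]=ims[0];o[:320,400:]=ims[1];cv2.imwrite("pics/f.png",o)
E
```

```text
clock: 22.08
ee_pos: [0.4378, 0.2567, 0.3745]
orientation: [3.141, 0.0, 1.51]
force: [0.2, 1.1, 0.1]
gripper_width: 0.0556
grip_force: 0.0
side head 270 c 560.8 380.5 size 49.8 14.2 yaw 87.2 z 0.0725
top z [0.07491859 0.07774119]
0.04658201122045924 441
0.046700606965717095 392
top head 136 c 560.0 378.1 size 48.8 14.5 yaw 85.32 z 0.0753
top z [0.07595301 0.07938167]
0.046464494952327406 319
0.04646371034485264 300
```

View pics/f.png

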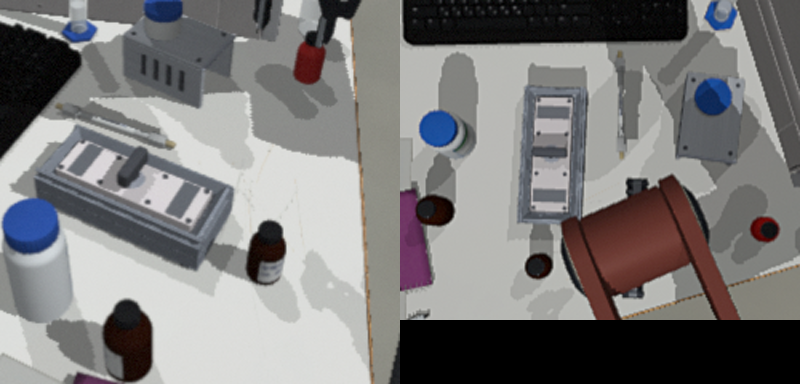

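The head is crosswise, and its top at z 0.076 m matches the caught height. The cassette is home (deck at 0.0465 m), the small amber bottle is upright, and the bystanders in view are where they stood. The arm is clear, so I'm handing in.

```bash
python3 -c "
from cell import robot; print(robot.close_job())"
```

```text
the job is handed in; nothing more can be done
None
```

The job is done and handed in at about 22 s: the smaller amber bottle stands upright in front of the dock, and the cassette is fully home in the dock with its head locked down crosswise.

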